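# Shut the draught shield and tare the paint scale

## Task

Zero the paint-mixing scale with the empty mixing cup that already stands on its pan. With your fingertips, push both side doors and the roof of its glass draught shield fully shut towards the front of the scale, then press the long tare key on the keypad at the front and let it go. Pick nothing up, and do not disturb the cup, the other keys or the things standing about on the bench.

Things in the scene. Friction and masses are not known exactly. Their poses are not given: they have to be found in the camera images.
- scale: Fixed scale: grey base 330 (x) x 220 (y) mm, top at 70 mm. Origin: centre of its underside, on the bench. Own x runs from the keypad (front) to the rear, y left, z up. Behind the keypad a rigid glass draught shield fills local x -61..165, y -106..106 mm, up to z 264 mm. A display hump (x -97..-75, y -75..75, top z 93 mm) stands between the keys and the shield.
- pan (a point): Centre of the scale's steel pan, 124 mm across, on its top face: local (40, 0, 88) mm in the scale's frame, inside the shield.
- door_left (a joint): Sliding glass side door on the scale's +y side (left seen from the robot), m: 0 = fully shut (at its front stop), grows as it slides back along the scale's own +x, up to 0.125. It starts open. It slides with about 1.2 N of friction plus damping of 6 N per m/s, has no spring and stays where it is left.
- door_right (a joint): The same door on the scale's -y side.
- roof (a joint): Sliding glass roof of the shield, m: 0 = fully shut (front stop), grows as it slides back along the scale's own +x, up to 0.125. It starts open. Friction and damping as the doors. Pane top 264 mm above the bench.
- left_handle (a point): Centre of the left door's handle, a black upright block 14 (x) x 24 (y) x 76 (z) mm standing out sideways from the pane, from 167 to 243 mm above the bench. The pane is 12 mm inboard of this point, the handle's outer face 12 mm outboard. Shut, it is at local (-36, 118, 205) mm of the scale. Push it from behind, towards the scale's -x.
- right_handle (a point): Centre of the right door's handle, the mirror image of the left: shut at local (-36, -118, 205) mm.
- roof_grip (a point): Centre of the roof's grip, a black block 14 (x) x 70 (y) x 24 (z) mm standing on the pane, from 264 to 288 mm height. Shut, it is at local (-25, 0, 276) mm. Push it from behind, towards the scale's -x.
- tare_key (a joint): Tare key, m pressed: 0 = up, 0.004 = fully down. Spring key: 1.6 N to start, 4.8 N fully down; it springs back. Counts as pressed beyond 0.0025.
- tare_top (a point): Centre of the tare key's top face: the one long key of the row, a white bar 24 (x) x 66 (y) mm, 81.5 mm above the bench, at local (-138, -50) mm of the scale, on the right of the keypad seen from the robot.
- small_key0 (a joint): Small key, 24 x 19 mm, at local (-138, 22) mm, same height and spring as the tare key, m pressed. Not to be pressed.
- small_key1 (a joint): Small key at local (-138, 53) mm. Not to be pressed.
- small_key2 (a joint): Small key at local (-138, 84) mm. Not to be pressed.
- cup: Empty white plastic mixing cup, 82 mm across the rim, 105 mm tall, about 30 to 55 g, loose on the scale's pan inside the shield. Origin: centre of its underside. Leave alone.
- quart_tin: Bystander: steel one-litre paint tin, 108 mm across, 124 mm tall, to the left of the scale. Origin: centre of its underside.
- small_tin: Bystander: small steel tin, 74 mm across, 80 mm tall, left of the scale. Origin: centre of its underside.
- aerosol: Bystander: aerosol can, 66 mm across, 190 mm tall, right of the scale. Origin: centre of its underside.
- tape_roll: Bystander: roll of green masking tape lying flat, 104 mm across, 36 mm high, right of the scale. Origin: centre of its underside.
- stir_stick: Bystander: flat wooden stirring stick, 290 x 25 x 5 mm, lying on the bench in front of the scale to the left, long along its own x. Origin: centre of its underside.
- marker: Bystander: marker pen, 133 mm long, 16 mm thick, lying in front of the scale to the right, long along its own x. Origin: underside, 23 mm from the pen's middle.

How it is judged:
On the way, in this order (a step that is already met when the one before it is completed fails the run):
1. both side doors and the roof of the draught shield are fully shut (value of joint each of door_left, door_right, roof below 0.004 m), for 0.2 s.
2. the tare key is pressed with the shield shut (all of step 1 and value of joint tare_key above 0.0025 m), for 0.1 s.
At the end, for the whole second after the job is handed in: Both side doors and the roof within 4 mm of fully shut and still, the tare key up again, the cup standing upright and still on the pan (all of step 1 and value of joint tare_key below 0.001 m and velocity of joint each of door_left, door_right, roof below 0.005 m/s and z of cup in the frame of scale between 0.083 and 0.093 m and angle between cup's own z axis and vertical below 0.1 rad and linear speed of cup below 0.02 m/s); the robot touches nothing.
It fails at once if the cup on the pan is shifted by more than 15 mm, lifted or tipped (distance of cup from where it was at the start of the episode above 0.015 m or angle between cup's own z axis and vertical above 0.2 rad).
It fails at once if one of the three small keys is pressed (value of joint any of small_key0, small_key1, small_key2 above 0.002 m).
It fails at once if a bystander on the bench is shifted by more than 20 mm, lifted or knocked over (distance of any of quart_tin, small_tin, aerosol, tape_roll, stir_stick, marker from where it was at the start of the episode above 0.02 m or angle between any of quart_tin, small_tin, aerosol, tape_roll, stir_stick, marker's own z axis and vertical above 0.4 rad).
It also fails if it takes over 66 s, if anything falls off the work surface, if the arm or the gripper's body presses on something with over 40 N, if the wrist force passes 120 N, or if a joint passes its speed limit or range.

## Robot

A 6-joint arm with a two-finger parallel gripper is mounted at the origin on the work surface. World frame = base frame: x ahead of the robot, y to its left, z up, the work surface at z = 0. Lengths are in m, angles in rad, forces in N, time in s.
With the tool pointing down it reaches from about 0.35 to 1 m from the base axis. Payload 7.1 kg.
Tool frame: the origin (TCP) lies on the centre line of the jaws, within the pads' length; the fingertips stand 22 mm ahead of it and the grasp point (between the pads) lies 3 mm ahead of it (env.tcp_to_tips is the distance from the TCP to the fingertips, in m); z points along the fingers, y is the line along which they close (so a half turn about z gives the same grasp; the last joint's range is limited). The gripper opens to 85 mm and grips with 20 to 120 N. Pads are 22 mm wide; open, the fingers measure 114 mm over their backs; the gripper's body (76 mm by 85 mm) begins 54 mm behind the grasp point. The pads swing forward as they close: fully open they stand 13 mm farther back than shut.
Start: joints at [-1.161, 0.423, 1.63, -0, 1.089, -0.019], TCP at [0.26, -0.568, 0.221] pointing down, gripper open.
Joint ranges: [-3, 3], [-0.9, 2.11], [0.09, 2.58], [-1.31, 4.45], [0.11, 2.69], [-2.54, 2.54]. Speed limits (rad/s): [2.39, 2.39, 3.01, 3.14, 3.14, 3.14].

## Interface

Orientations are given as a rotation vector (axis times angle).
In Python, from plant import observe, vision, env, nets gives the robot as it stands.
- The arm moves only by the tool arm_command, never from a script. Its argument "motion" is a list of rows, each a list of 2 entries, a list of its own where there are three numbers: the shift along the tool's x, y, z in cm, then the turn about the tool's z in rad. A call has exactly 10 rows; each row is the pose to reach, as a shift and turn from the pose commanded when the call began, along the tool's axes at that moment; what a row does not reach only later rows make up. A row lasts 1/8 s, in which the tool goes at most 62.5 mm and 10.7 degrees, less where a joint would pass 70% of its speed; a pose out of reach is approached as far as the arm can. A call with a gripper value outside its range is refused whole. "fingers" is the opening, from 0 (shut) to 1 (fully open), set as the call begins (left out, the last holds). The fingers move at their own pace and stop on an object; "squeeze" is the grip in N (left out, the last holds). Time passes only in rows, so rows that repeat a pose let the fingers close, or fill a call up. It gives the time, the measured TCP pose, the force, the opening and the grip force at its end, in the units of the state.
- observe(): the state, without advancing time (a new reading comes with each control period).
- vision.read_camera(name): name is "side" or "top"; returns the picture (480x640x3 uint8, blue, green, red); there is no depth.
- vision.camera_model(name): a dict with "camera_matrix" (3x3 intrinsics, pixels), "R" (3x3) and "t" (3): a world point X has camera coordinates R X + t. Camera axes: x right, y down, z forward; pixel columns grow to the right and rows downward; lengths in m; the calibration is good to about 2 mm. A picture is of the moment at which its call begins. camera_model takes no time and is no camera call.
- env.hand_in(): hands the job in; it is judged then, once.
Trained networks look in the newest picture that a camera, given by its name, has taken for a name from the list of things; names that differ only in an ending like _2 or _b are one class to them, and where a whole thing is asked for, a point or a joint stands for the part that bears it (a point fixed in the world has none). Each returns a list of dicts, best first, with "score" (0 to 1); they miss things now and then, are a little off and sometimes report something else, mostly with a low value. They report only what shows in the picture. A call takes as long as a camera call.
- nets.recognise(name, camera): "xyz" ([x, y, z] in m, in world coordinates, good to about 4 mm: the middle of the surface that is visible of it).
- nets.silhouettes(name, camera): "region" (480x640 bool, what is visible of it).
The state is a dict: "time_s": time; "q": joint angles; "qvel": joint speeds; "effort": joint torques, N m; "ee_pos": TCP position; "tool_rot": TCP orientation; "force": force on the tool from outside, world axes, zero at the start; "ft_torque": the same for the moment, N m; "opening": finger opening in m; "gripper_force": force on a finger pad.
Only numpy, scipy, OpenCV 4.12 (cv2) and the standard library are available. Lean on these libraries where they do the work, as an engineer would, in place of code of your own. Each camera call takes 0.05 s, during which the arm holds its last target. There are 200 camera calls.

## Working session

There is one attempt and no reset: what is moved stays moved. The work goes in short steps, Python scripts to look and compute and a tool call to move; the robot and the scene stay as the last step left them, time stands still between calls to the robot, and variables do not carry over. Pictures are saved under pics/ and viewed, at most 10 in all, crops included, and the job is handed in when it is done.

Besides the shell and the picture viewer there is one more tool, called after "Call:" in YAML: its name, and indented under it one key for each argument. arm_command: Moves the arm, as the interface text tells. Its arguments: {"type":"object","properties":{"motion":{"type":"array","items":{"type":"array"}},"fingers":{"type":"number"},"squeeze":{"type":"number"}},"required":["motion"]}

```bash
mkdir -p pics; ls; python3 - <<'E'
from plant import observe, vision, env, nets
import cv2, numpy as np
for c in ("side","top"):
    cv2.imwrite(f"pics/{c}0.png", vision.read_camera(c))
    m=vision.camera_model(c); print(c, np.round(-m["R"].T@m["t"],3), np.round(m["R"][2],2))
    for n in ("scale","pan","left_handle","right_handle","roof_grip","tare_top","small_key0","small_key2","cup","quart_tin","small_tin","aerosol","tape_roll","stir_stick","marker"):
        r=nets.recognise(n,c)
        print(n,[(np.round(d["xyz"],3).tolist(),round(d["score"],2)) for d in r[:2]])
s=observe(); print(s["time_s"],s["ee_pos"],s["tool_rot"],s["force"],s["opening"])
E
```

```text
pics
side [0.76  0.239 1.121] [-0.23 -0.22 -0.95]
scale [([0.632, 0.01, 0.253], 0.59), ([0.445, 0.113, 0.086], 0.5)]
pan [([0.635, 0.007, 0.261], 0.97), ([0.416, -0.022, 0.081], 0.67)]
left_handle [([0.674, 0.087, 0.202], 0.57)]
right_handle [([0.705, -0.126, 0.256], 0.81), ([0.429, 0.043, 0.084], 0.54)]
roof_grip [([0.689, -0.02, 0.263], 0.88), ([0.703, -0.132, 0.256], 0.17)]
tare_top [([0.42, -0.021, 0.082], 0.66), ([0.687, -0.015, 0.267], 0.54)]
small_key0 [([0.686, -0.016, 0.267], 0.62), ([0.435, 0.077, 0.08], 0.49)]
small_key2 [([0.686, -0.016, 0.267], 0.62), ([0.435, 0.077, 0.08], 0.49)]
cup [([0.636, 0.006, 0.261], 0.27)]
quart_tin [([0.727, 0.272, 0.125], 0.7), ([0.419, -0.022, 0.081], 0.42)]
small_tin [([0.514, 0.258, 0.078], 0.89)]
aerosol [([0.593, -0.237, 0.164], 0.78)]
tape_roll [([0.337, 0.211, 0.005], 0.66), ([0.436, -0.227, 0.034], 0.59)]
stir_stick [([0.336, 0.21, 0.008], 0.65), ([0.515, 0.253, 0.079], 0.57)]
marker [([0.343, -0.23, 0.016], 0.74), ([0.515, 0.256, 0.078], 0.65)]
top [0.373 0.016 1.04 ] [ 0.2   0.01 -0.98]
scale [([0.601, -0.004, 0.253], 0.96), ([0.643
[... 203 characters left out ...]
, 0.66)]
roof_grip [([0.678, -0.023, 0.262], 0.77)]
tare_top [([0.419, -0.024, 0.08], 0.74)]
small_key0 [([0.339, -0.229, 0.019], 0.75), ([0.426, 0.046, 0.083], 0.51)]
small_key2 [([0.339, -0.229, 0.019], 0.75), ([0.426, 0.046, 0.083], 0.51)]
cup [([0.441, -0.212, 0.034], 0.72), ([0.609, 0.002, 0.095], 0.69)]
quart_tin [([0.712, 0.267, 0.126], 0.7)]
small_tin [([0.5, 0.25, 0.077], 0.98)]
aerosol [([0.573, -0.238, 0.18], 0.69)]
tape_roll [([0.444, -0.209, 0.032], 0.95)]
stir_stick [([0.34, 0.215, -0.0], 0.9)]
marker [([0.338, -0.231, 0.017], 0.64)]
1.6 [ 0.25985205 -0.56838197  0.22110794] [-3.06960595e+00 -6.68381886e-01  1.95810030e-05] [0.10342106 0.22658676 0.40553601] 0.08532093981908295
```

View pics/side0.png

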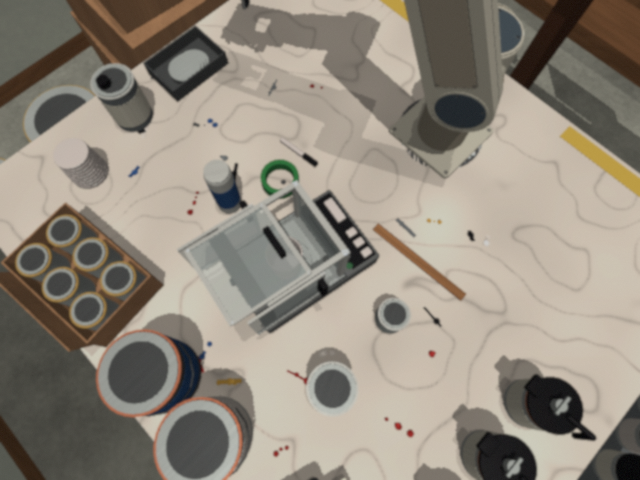

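View pics/top0.png

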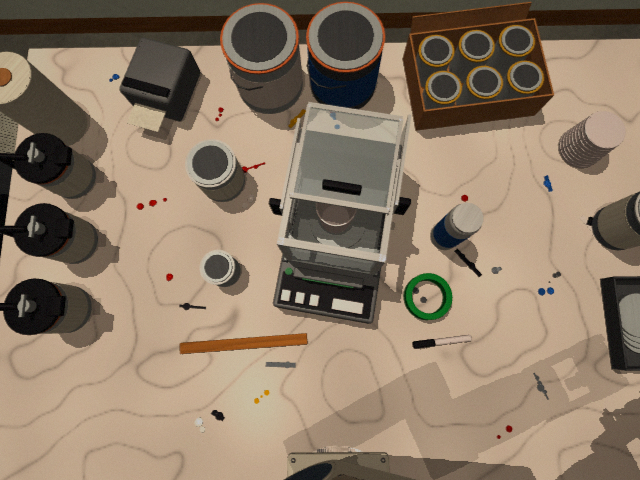

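Side view: roof grip at about (275,242), left handle (323,287), keys at (335,205) to (362,250). Top view: grip (342,187), handles (276,206) and (402,205), tare key (348,307). The keys are clear in both, so I'll zoom in for a pose fit.

```bash
python3 - <<'E'
import cv2
a=cv2.imread("pics/top0.png")[95:330,260:420]; cv2.imwrite("pics/topc.png",cv2.resize(a[85:235],None,fx=4,fy=4,interpolation=cv2.INTER_CUBIC))
b=cv2.imread("pics/side0.png")[175:325,220:390]; cv2.imwrite("pics/sidec.png",cv2.resize(b,None,fx=4,fy=4,interpolation=cv2.INTER_CUBIC))
E
```

```text
(no output)
```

View pics/topc.png

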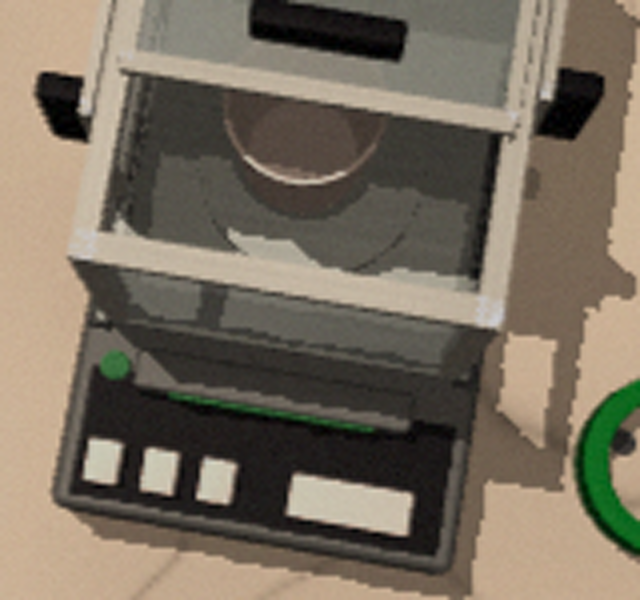

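View pics/sidec.png

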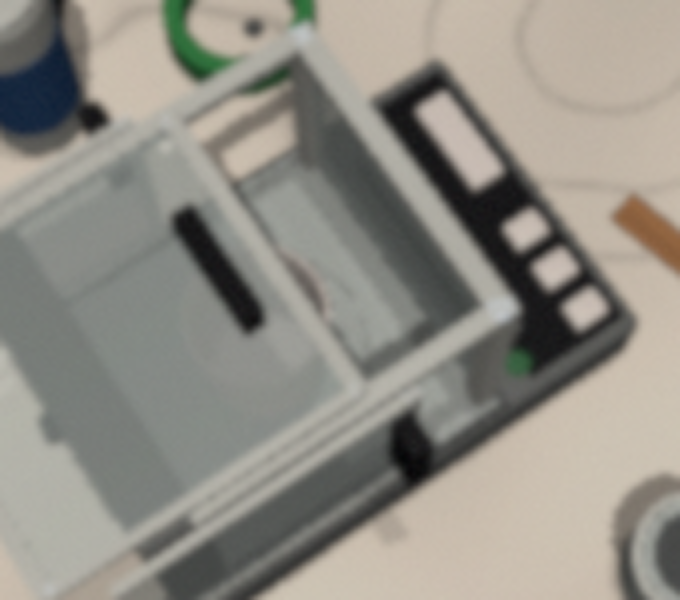

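Top crop: small keys at crop (103,462), (160,472), (216,481), tare (350,504), both handles and the grip are clear. Side crop: tare (459,140), small keys (526,230), (555,268), (586,308), grip (218,268). I'll fit the scale pose and the joint openings to these.

```bash
cat > h.py <<'E'
from plant import observe, vision, env, nets
import numpy as np, cv2
from scipy.optimize import least_squares
from scipy.spatial.transform import Rotation as Ro
def proj(c,X):
    m=vision.camera_model(c); p=(m["camera_matrix"]@(m["R"]@np.atleast_2d(X).T+np.reshape(m["t"],(3,1)))); return (p[:2]/p[2]).T
def world(s,L):
    L=np.atleast_2d(L); c,n=np.cos(s[2]),np.sin(s[2])
    return np.c_[s[0]+c*L[:,0]-n*L[:,1], s[1]+n*L[:,0]+c*L[:,1], L[:,2]]
def box(c,h): return np.array([[c[0]+i*h[0],c[1]+j*h[1],c[2]+k*h[2]] for i in(-1,1) for j in(-1,1) for k in(-1,1)])
def hull(c,s,ctr,h):
    p=proj(c,world(s,box(ctr,h))); return (p.min(0)+p.max(0))/2
E
python3 - <<'E'
from h import *
up=lambda o,uv:np.array(o)+(np.array(uv)+.5)/4-.5
K=np.array([[-.138,y,.0815] for y in(.084,.053,.022,-.05)])
C=np.array([[-.061,.106,.264],[-.061,-.106,.264]])
T=up((260,180),[(103,462),(160,472),(216,481),(350,504)]); S=up((220,175),[(586,308),(555,268),(526,230),(459,140)])
TC=up((260,180),[(80,247),(492,318)]); SC=up((220,175),[(508,308),(302,30)])
def f(s,cam=("top","side")):
    r=[]
    if "top" in cam: r+=[(proj("top",world(s,K))-T).ravel(),.4*(proj("top",world(s,C))-TC).ravel()]
    if "side" in cam: r+=[(proj("side",world(s,K))-S).ravel(),.4*(proj("side",world(s,C))-SC).ravel()]
    return np.concatenate(r)
for cam in (("top",),("side",),("top","side")):
    r=least_squares(f,[.55,0,0],kwargs=dict(cam=cam)); print(cam,np.round(r.x,4),np.round(r.fun,1))
s=r.x; np.save("s.npy",s)
for n,c0,h,obs in [("left",(-.036,.118,.205),(.007,.012,.038),{"top":(63,106),"side":(412,447)}),("right",(-.036,-.118,.205),(.007,.012,.038),{"top":(570,104)}),("roof",(-.025,0,.276),(.007,.035,.012),{"top":(328,30),"side":(218,268)})]:
    for c,uv in obs.items():
        o=up((260,180) if c=="top" else (220,175),uv)
        q=least_squares(lambda d:hull(c,s,np.array(c0)+[d[0],0,0],h)-o,[.06]); print(n,c,np.round(q.x,4),np.round(q.fun,1), np.round(world(s,np.array(c0)+[q.x[0],0,0]),3))
print("tare",world(s,K[3])); 
for y in (.118,-.118): print(world(s,[-.036,y,.205]))
print(world(s,[-.025,0,.276]))
print("loc bystanders")
for n,p in dict(quart=(.72,.27),small=(.507,.254),aero=(.583,-.238),tape=(.44,-.22)).items():
    d=np.array(p)-s[:2]; print(n,np.cos(s[2])*d[0]+np.sin(s[2])*d[1],-np.sin(s[2])*d[0]+np.cos(s[2])*d[1])
E
```

```text
('top',) [ 0.5642  0.0029 -0.1758] [-0.1 -0.2 -0.1 -0.3  0.2 -0.1  0.2 -0.2 -3.4  0.4  2.9  1.1]
('side',) [ 0.5624  0.0034 -0.1778] [-0.4  0.2 -0.1  0.2 -0.2 -0.1 -0.2  0.1  2.3  1.3 -0.4 -2.5]
('top', 'side') [ 0.5635  0.0032 -0.1764] [-0.3  0.1 -0.3  0.   0.1  0.2  0.   0.2 -3.5  0.5  2.9  1.3 -0.7  0.3
 -0.5  0.4 -0.7  0.  -0.7  0.3  2.1  1.3 -0.6 -2.4]
left top [0.0562] [0.9 0.2] [[0.604 0.116 0.205]]
left side [0.0525] [0.5 0.8] [[0.6   0.116 0.205]]
right top [0.0969] [-1.  -0.1] [[ 0.603 -0.124  0.205]]
roof top [0.0816] [-0.7 -0.1] [[ 0.619 -0.007  0.276]]
roof side [0.0792] [0.5 0.8] [[ 0.617 -0.006  0.276]]
tare [[ 0.41881697 -0.0218405   0.0815    ]]
[[0.54871921 0.12564987 0.205     ]]
[[ 0.5072991  -0.10668691  0.205     ]]
[[0.53883841 0.00755088 0.276     ]]
loc bystanders
quart 0.1072874115952315 0.29017081520296567
small -0.09959822622483896 0.23703577155206984
aero 0.061572474304048164 -0.23398864956750198
tape -0.08236701755129713 -0.24136582276764898
```

```bash
cat >> h.py <<'E'
def to(lx,ly,ztip,yaw=None):
    "shift (cm, tool axes) and turn (tool z) from present pose to tips at scale-local point"
    s=np.load("s.npy"); o=observe(); R=Ro.from_rotvec(o["tool_rot"]).as_matrix()
    t=world(s,[lx,ly,ztip+env.tcp_to_tips])[0]
    d=R.T@(t-o["ee_pos"])*100
    y=np.arctan2(R[1,0],R[0,0]); tgt=s[2]+np.pi/2
    print("t",round(o["time_s"],2),"shift",np.round(d,2),"turn",round(-(tgt-y),3),"tilt",np.round(R[:,2],3),"F",np.round(o["force"],1))
def here():
    s=np.load("s.npy"); o=observe(); d=o["ee_pos"][:2]-s[:2]
    print("local",np.round([np.cos(s[2])*d[0]+np.sin(s[2])*d[1],-np.sin(s[2])*d[0]+np.cos(s[2])*d[1],o["ee_pos"][2]-env.tcp_to_tips],4),"F",np.round(o["force"],1))
E
python3 -c "
from h import *
print(env.tcp_to_tips); to(.105,-.124,.34)"
```

```text
0.022
t 1.6 shift [ 52.95 -23.19 -14.09] turn -0.966 tilt [-0.  0. -1.] F [0.1 0.2 0.4]
```

Call:
arm_command:
  motion:
    - [[0,0,-2],-0.1]
    - [[0,0,-4],-0.26]
    - [[0,0,-7],-0.42]
    - [[0,0,-10],-0.58]
    - [[0,0,-13],-0.74]
    - [[0,0,-14],-0.9]
    - [[0,0,-14],-0.966]
    - [[0,0,-14],-0.966]
    - [[0,0,-14],-0.966]
    - [[0,0,-14],-0.966]
  fingers: 0

```text
time_s: 2.85
ee_pos: [0.2599, -0.5683, 0.3609]
tool_rot: [-2.408, -2.016, -0.0]
force: [-0.7, -1.1, 0.8]
opening: 0.0001
gripper_force: 0.0
```

```bash
python3 -c "
from h import *
print(env.tcp_to_tips,observe()['q'],observe()['opening']); to(.105,-.124,.34);here()"
```

```text
0.022 [-1.16096317e+00  3.01620635e-01  1.48162907e+00 -4.73011839e-05
  1.35874953e+00 -9.84241564e-01] 5.980301103500355e-05
t 2.85 shift [49.2  30.34 -0.1 ] turn -0.0 tilt [-0.  0. -1.] F [-0.7 -1.1  0.8]
local [-0.1986 -0.6159  0.3389] F [-0.7 -1.1  0.8]
```

Call:
arm_command:
  motion:
    - [[3,3,0],0]
    - [[7,7,0],0]
    - [[11,11,0],0]
    - [[15,15,0],0]
    - [[19,19,0],0]
    - [[23,23,0],0]
    - [[27,27,0],0]
    - [[31,29,0],0]
    - [[35,30,0],0]
    - [[39,30.3,0],0]

```text
time_s: 4.1
ee_pos: [0.6273, -0.2361, 0.3605]
tool_rot: [-2.408, -2.017, 0.0]
force: [1.1, 0.8, 0.3]
opening: 0.0003
gripper_force: 0.0
```

```bash
python3 -c "
from h import *
to(.105,-.124,.21);here()"
```

```text
t 4.1 shift [10.03  0.03 12.86] turn 0.0 tilt [-0.  0. -1.] F [1.1 0.8 0.3]
local [ 0.1048 -0.2243  0.3385] F [1.1 0.8 0.3]
```

Call:
arm_command:
  motion:
    - [[3,0.2,0],0]
    - [[6.5,0.2,0],0]
    - [[9.8,0.2,0],0]
    - [[9.8,0.2,2],0]
    - [[9.8,0.2,5],0]
    - [[9.8,0.2,8],0]
    - [[9.8,0.2,11],0]
    - [[9.8,0.2,12.8],0]
    - [[9.8,0.2,12.8],0]
    - [[9.8,0.2,12.8],0]

```text
time_s: 5.35
ee_pos: [0.6464, -0.1416, 0.2343]
tool_rot: [2.407, 2.017, 0.002]
force: [0.4, 0.5, 0.5]
opening: 0.0001
gripper_force: 0.0
```

```bash
python3 -c "
from h import *
here()
import cv2
cv2.imwrite('pics/top1.png',cv2.resize(vision.read_camera('top')[80:330,230:450],None,fx=2.4,fy=2.4))"
```

```text
local [ 0.107  -0.1279  0.2123] F [0.4 0.5 0.5]
```

View pics/top1.png

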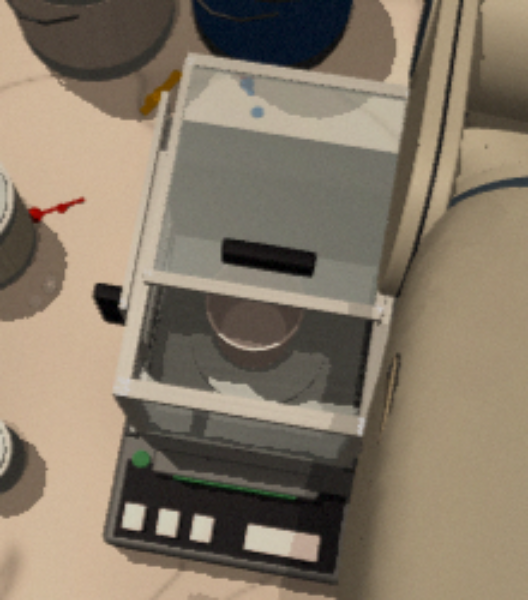

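The arm hides the right door here; the left handle and roof grip are unmoved. Now I push the right door forwards.

Call:
arm_command:
  motion:
    - [[0.2,-1,0],0]
    - [[0.2,-2,0],0]
    - [[0.2,-3,0],0]
    - [[0.2,-4.3,0],0]
    - [[0.2,-5.6,0],0]
    - [[0.2,-6.9,0],0]
    - [[0.2,-8.2,0],0]
    - [[0.2,-9.5,0],0]
    - [[0.2,-10.5,0],0]
    - [[0.2,-11.2,0],0]

```text
time_s: 6.65
ee_pos: [0.5351, -0.1197, 0.2332]
tool_rot: [2.408, 2.018, 0.0]
force: [-0.1, 0.0, 0.1]
opening: 0.0002
gripper_force: 0.0
```

Call:
arm_command:
  motion:
    - [[0,-0.2,0],0]
    - [[0,-0.4,0],0]
    - [[0,-0.6,0],0]
    - [[0,-0.7,0],0]
    - [[0,-0.8,0],0]
    - [[0,-0.9,0],0]
    - [[0,-1.0,0],0]
    - [[0,-1.0,0],0]
    - [[0,-1.0,0],0]
    - [[0,-1.0,0],0]

```text
time_s: 7.9
ee_pos: [0.5259, -0.118, 0.2331]
tool_rot: [2.408, 2.018, -0.0]
force: [0.4, -0.0, -1.5]
opening: 0.0
gripper_force: 0.0
```

```bash
python3 -c "
from h import *
here()"
```

```text
local [-0.0157 -0.1259  0.2111] F [ 0.4 -0.  -1.5]
```

Call:
arm_command:
  motion:
    - [[0,-0.1,0],0]
    - [[0,-0.2,0],0]
    - [[0,-0.3,0],0]
    - [[0,-0.4,0],0]
    - [[0,-0.5,0],0]
    - [[0,-0.6,0],0]
    - [[0,-0.6,0],0]
    - [[0,-0.6,0],0]
    - [[0,-0.6,0],0]
    - [[0,-0.6,0],0]

```text
time_s: 9.15
ee_pos: [0.52, -0.117, 0.2331]
tool_rot: [2.408, 2.018, 0.0]
force: [-1.1, 0.8, 0.1]
opening: -0.0004
gripper_force: 0.0
```

```bash
python3 -c "
from h import *
here()
for i in range(4): print(nets.recognise('right_handle','top')[:2]) if i==0 else vision.read_camera('side') is None; print(observe()['force'])
import cv2
cv2.imwrite('pics/both2.png',cv2.resize(np.hstack([vision.read_camera('top')[130:330,250:430],vision.read_camera('side')[150:350,220:400]]),None,fx=2.2,fy=2.2))"
```

```text
local [-0.0217 -0.1259  0.2111] F [-1.1  0.8  0.1]
[]
[ 0.46407625  1.60951079 -0.38891101]
[0.17531598 0.3003399  0.03172991]
[-0.19520867 -0.19576739  0.22714695]
[0.29297889 0.66325102 1.12573344]
```

View pics/both2.png

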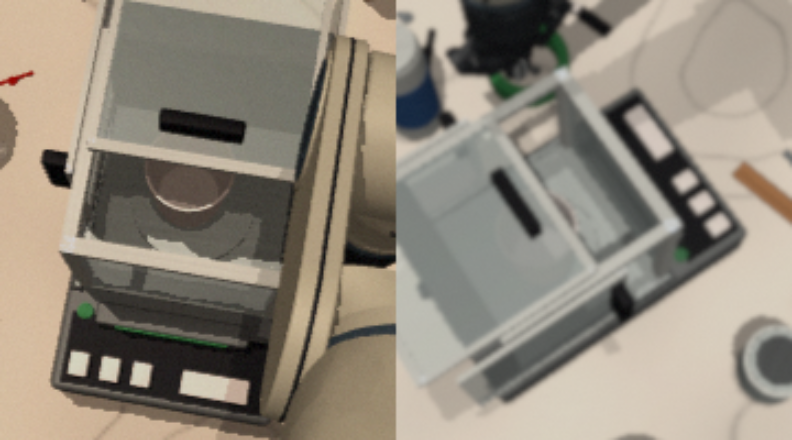

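The top crop is blocked by the wrist on the right side; the left handle and grip are unchanged. There is no stop force yet, so I push on gently.

Call:
arm_command:
  motion:
    - [[0,-0.1,0],0]
    - [[0,-0.2,0],0]
    - [[0,-0.3,0],0]
    - [[0,-0.4,0],0]
    - [[0,-0.5,0],0]
    - [[0,-0.6,0],0]
    - [[0,-0.6,0],0]
    - [[0,-0.6,0],0]
    - [[0,-0.6,0],0]
    - [[0,-0.6,0],0]

```text
time_s: 10.7
ee_pos: [0.514, -0.1159, 0.2331]
tool_rot: [-2.408, -2.018, 0.0]
force: [-0.5, -0.0, 0.1]
opening: 0.0001
gripper_force: 0.0
```

```bash
python3 -c "
from h import *
here()
f=[]
for i in range(6): vision.read_camera('side'); f.append(observe()['force'])
print(np.mean(f,0)); here()"
```

```text
local [-0.0277 -0.1259  0.2111] F [-0.5 -0.   0.1]
[ 0.14945381 -0.14148491 -0.30210568]
local [-0.0278 -0.1259  0.2111] F [-0.2  0.4 -0.4]
```

Call:
arm_command:
  motion:
    - [[0,0.5,0],0]
    - [[0,0.5,-3],0]
    - [[0,0.5,-6.5],0]
    - [[0,0.5,-10],0]
    - [[0,0.5,-13],0]
    - [[0,3,-13],0]
    - [[2,7,-13],0]
    - [[6,11,-13],0]
    - [[10,14,-13],0]
    - [[12.6,14,-13],0]

```text
time_s: 12.25
ee_pos: [0.676, -0.0148, 0.362]
tool_rot: [-2.407, -2.018, 0.0]
force: [0.8, -0.2, -0.1]
opening: 0.0002
gripper_force: 0.0
```

```bash
python3 -c "
from h import *
here()
for c in('top','side'):
  vision.read_camera(c); print([(np.round(d['xyz'],3),d['score']) for d in nets.recognise('right_handle',c)])
import cv2
cv2.imwrite('pics/both3.png',cv2.resize(np.hstack([vision.read_camera('top')[130:330,250:430],vision.read_camera('side')[150:350,220:400]]),None,fx=2.2,fy=2.2))"
```

```text
local [0.1139 0.0021 0.34  ] F [ 0.8 -0.2 -0.1]
[]
[(array([ 0.749, -0.135,  0.25 ]), 0.5), (array([ 0.697, -0.   ,  0.26 ]), 0.19), (array([0.571, 0.006, 0.184]), 0.15)]
```

View pics/both3.png

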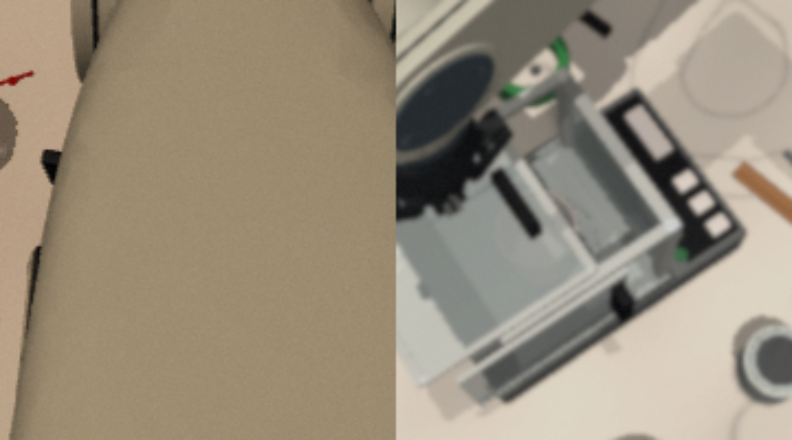

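The top view is now blocked by the arm; the side view shows the roof grip and left handle where they were. I do the roof now and check the right door from another pose later.

Call:
arm_command:
  motion:
    - [[0,0,2],0]
    - [[0,0,4.5],0]
    - [[0,0,6.5],0]
    - [[0,-1,6.6],0]
    - [[0,-2.2,6.6],0]
    - [[0,-3.6,6.6],0]
    - [[0,-5,6.6],0]
    - [[0,-6.4,6.6],0]
    - [[0,-7.8,6.6],0]
    - [[0,-9,6.6],0]

```text
time_s: 13.8
ee_pos: [0.5844, -0.0004, 0.2972]
tool_rot: [2.408, 2.018, 0.0]
force: [-0.2, 0.3, 0.0]
opening: -0.0
gripper_force: 0.0
```

Call:
arm_command:
  motion:
    - [[0,-0.4,0],0]
    - [[0,-0.8,0],0]
    - [[0,-1.1,0],0]
    - [[0,-1.4,0],0]
    - [[0,-1.7,0],0]
    - [[0,-2.0,0],0]
    - [[0,-2.2,0],0]
    - [[0,-2.4,0],0]
    - [[0,-2.5,0],0]
    - [[0,-2.5,0],0]

```text
time_s: 15.05
ee_pos: [0.5607, 0.0038, 0.2971]
tool_rot: [2.408, 2.018, 0.0]
force: [0.0, 0.6, 0.3]
opening: -0.0
gripper_force: 0.0
```

```bash
python3 -c "
from h import *
here()
f=[]
for i in range(4): vision.read_camera('side'); f.append(observe()['force'])
print(np.mean(f,0)); here()
import cv2
cv2.imwrite('pics/side4.png',cv2.resize(vision.read_camera('side')[150:350,200:400],None,fx=3,fy=3))"
```

```text
local [-2.800e-03  1.000e-04  2.751e-01] F [0.  0.6 0.3]
[-0.27965298  0.20129882  0.05998284]
local [-2.700e-03  1.000e-04  2.751e-01] F [-0.2  0.5 -0.2]
```

View pics/side4.png

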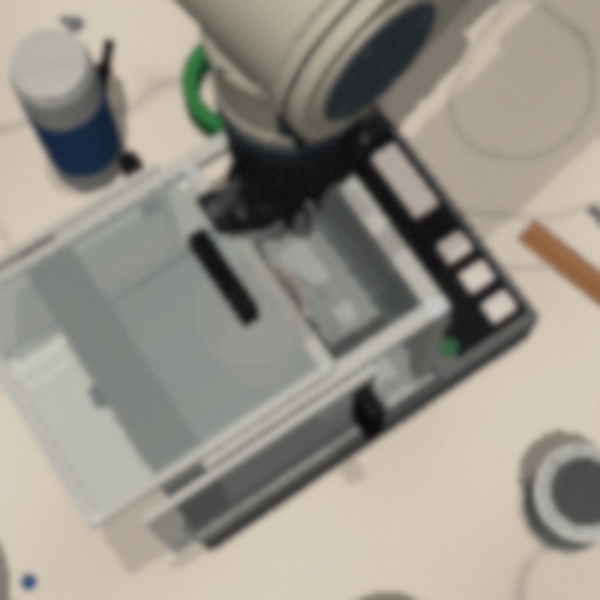

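The roof grip (about (225,278) in this crop) has not moved, and the gripper now stands in front of it. So the fingers missed it, and I need to check the geometry.

```bash
python3 - <<'E'
from h import *
o=observe(); t=np.array(o["ee_pos"]); tip=t-[0,0,.022]
crop=lambda p:np.round((p-[200,150])*3)
print("tip side crop",crop(proj("side",tip)),"tcp",crop(proj("side",t)),"tcp+5cm",crop(proj("side",t+[0,0,.05])),"+10",crop(proj("side",t+[0,0,.1])))
P={c:vision.camera_model(c)["camera_matrix"]@np.c_[vision.camera_model(c)["R"],np.reshape(vision.camera_model(c)["t"],3)] for c in("top","side")}
def tri(a,b):
    X=cv2.triangulatePoints(P["top"],P["side"],np.array(a,float).reshape(2,1),np.array(b,float).reshape(2,1)); return np.round((X[:3]/X[3]).ravel(),3)
q=lambda o,uv:np.array(o)+(np.array(uv)+.5)/4-.5
T=lambda u,v:q((260,180),(u,v)); S=lambda u,v:q((220,175),(u,v))
print("grip",tri(T(328,30),S(218,268)),"left",tri(T(63,106),S(412,447)),"tare",tri(T(350,504),S(459,140)),"key2",tri(T(103,462),S(586,308)))
print("corner L",tri(T(85,245),S(500,308)),"corner R",tri(T(490,312),S(302,35)))
s=np.load("s.npy"); print("model cornerL/R",world(s,[[-.061,.106,.264],[-.061,-.106,.264]]))
for c in P: m=vision.camera_model(c); print(c,np.round(m["camera_matrix"],1).tolist(),np.round(m["R"],3).tolist(),m["t"])
E
```

```text
tip side crop [[295. 233.]] tcp [[294. 221.]] tcp+5cm [[292. 193.]] +10 [[290. 162.]]
grip [ 0.617 -0.008  0.28 ] left [0.601 0.116 0.219] tare [ 0.419 -0.021  0.085] key2 [0.442 0.11  0.084]
corner L [0.526 0.102 0.258] corner R [ 0.493 -0.077  0.261]
model cornerL/R [[ 0.52200115  0.11822385  0.264     ]
 [ 0.48479326 -0.09048545  0.264     ]]
top [[447.2, 0.0, 321.7], [0.0, 447.2, 238.4], [0.0, 0.0, 1.0]] [[-0.008, -1.0, -0.017], [-0.981, 0.011, -0.196], [0.196, 0.015, -0.98]] [0.03670431 0.56979339 0.9463737 ]
side [[444.6, 0.0, 311.8], [0.0, 444.6, 237.8], [0.0, 0.0, 1.0]] [[-0.713, 0.701, 0.005], [0.663, 0.677, -0.32], [-0.228, -0.225, -0.947]] [ 0.36870134 -0.30711216  1.28876592]
```

```bash
python3 - <<'E'
from h import *
im=cv2.imread("pics/side4.png")[90:340,150:450]
im=cv2.convertScaleAbs(im,alpha=1.6,beta=30)
cv2.imwrite("pics/z5.png",cv2.resize(im,None,fx=2.4,fy=2.4,interpolation=cv2.INTER_CUBIC))
E
```

```text
(no output)
```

View pics/z5.png

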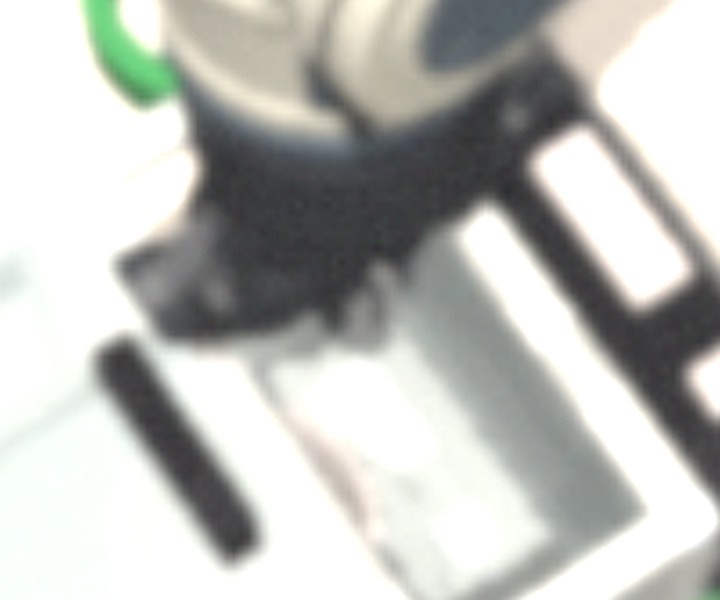

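The fingertips appear where the model puts them (about (350,343) in this crop), and the grip is still at (175,450). I'll write a numeric detector for each joint's opening from the dark blocks, so that I need no more pictures.

```bash
cat >> h.py <<'E'
PARTS={"left":((-.036,.118,.205),(.007,.012,.038)),"right":((-.036,-.118,.205),(.007,.012,.038)),"roof":((-.025,0,.276),(.007,.035,.012))}
def opening(part,cam,im=None):
    im=vision.read_camera(cam) if im is None else im
    g=im.max(2).astype(float); s=np.load("s.npy"); c0,h=PARTS[part]; best=[]
    for d in np.arange(-.004,.1301,.002):
        P=proj(cam,world(s,box(np.array(c0)+[d,0,0],h))).astype(np.float32)
        hu=cv2.convexHull(P); k=np.zeros(g.shape,np.uint8); cv2.fillConvexPoly(k,np.round(hu).astype(np.int32),1)
        o=cv2.dilate(k,np.ones((7,7)))-cv2.dilate(k,np.ones((3,3)))
        best.append((g[o>0].mean()-g[k>0].mean(),g[k>0].mean(),d))
    best.sort(reverse=True); return [tuple(np.round(b,3)) for b in best[:2]]
E
python3 - <<'E'
from h import *
for c in("top","side"):
    im=cv2.imread(f"pics/{c}0.png")
    for p in PARTS: print(c,p,opening(p,c,im))
for p in("left","roof"): print("now side",p,opening(p,"side"))
# gripper check: silhouettes of tip in top view?
print("time",observe()["time_s"])
E
```

```text
top left [(np.float64(112.36), np.float64(85.48), np.float64(0.058)), (np.float64(112.279), np.float64(85.386), np.float64(0.056))]
top right [(np.float64(83.307), np.float64(55.298), np.float64(0.096)), (np.float64(82.871), np.float64(54.966), np.float64(0.1))]
top roof [(np.float64(86.535), np.float64(39.307), np.float64(0.084)), (np.float64(85.474), np.float64(40.761), np.float64(0.082))]
side left [(np.float64(92.029), np.float64(42.335), np.float64(0.054)), (np.float64(89.695), np.float64(44.113), np.float64(0.052))]
side right [(np.float64(19.076), np.float64(126.95), np.float64(0.094)), (np.float64(18.936), np.float64(147.488), np.float64(0.032))]
side roof [(np.float64(85.27), np.float64(59.35), np.float64(0.078)), (np.float64(85.21), np.float64(58.044), np.float64(0.08))]
now side left [(np.float64(96.031), np.float64(44.685), np.float64(0.054)), (np.float64(93.581), np.float64(46.495), np.float64(0.052))]
now side roof [(np.float64(83.977), np.float64(59.558), np.float64(0.08)), (np.float64(83.636), np.float64(61.024), np.float64(0.082))]
time 15.4
```

Call:
arm_command:
  motion:
    - [[0,0,-1.5],0]
    - [[0,0,-4],0]
    - [[0,3,-5],0]
    - [[0,7,-5],0]
    - [[0,10.5,-5],0]
    - [[0,12.5,-5],0]
    - [[0,12.5,-2],0]
    - [[0,12.5,0.2],0]
    - [[0,12.5,0.6],0]
    - [[0,12.5,0.6],0]

```text
time_s: 16.65
ee_pos: [0.6842, -0.0181, 0.2922]
tool_rot: [2.408, 2.017, 0.001]
force: [0.1, -0.5, -0.5]
opening: 0.0003
gripper_force: 0.0
```

```bash
python3 - <<'E'
from h import *
here()
print(opening("roof","side")); here()
print("tip px",proj("side",np.array(observe()["ee_pos"])-[0,0,.022]))
cv2.imwrite("pics/s6.png",vision.read_camera("side"))
E
```

```text
local [1.226e-01 2.000e-04 2.702e-01] F [ 0.1 -0.5 -0.5]
[(np.float64(73.364), np.float64(57.731), np.float64(0.078)), (np.float64(73.234), np.float64(54.756), np.float64(0.08))]
local [0.1229 0.0003 0.2707] F [ 0.5  0.2 -0.4]
tip px [[245.81571455 261.92141718]]
```

```bash
python3 - <<'E'
from h import *
a=cv2.imread("pics/s6.png").max(2)[150:290,180:320]
a=cv2.resize(a,None,fx=.5,fy=.3,interpolation=cv2.INTER_AREA)
for i,r in enumerate(a): print(int(150+i/.3),"".join("#%+-. "[min(5,v//42)] for v in r))
E
```

```text
150 -++--........------++++++-.                   .....--....-++++++++++++
153 +-............------++++..                  .....--....-++++++++++++++
156 ................------+-.                  .....--...--+++++++++++++++
160 .................--------....            .....--....-+++++++++++++++++
163 ...................--------++.          ....--....-+++++++++++++++++++
166 ....................-------+-.        ....---...-+++++++++++++++++++--
170 ......................--------.      ....--....-++++++++++++++++++----
173 .......................--------.. .....--....-++++++++++++++++++------
176 .........................--------....---...-+++++++++++++++++++-------
180 ...........................------..---....-++++++++++++++++++---------
183 ............................--....--....-++++++++++++++++++++---------
186 ................................---...-++++++++++++++++++++++++-------
190 -.............................---...--+++++++++++++++++%%%%+++++------
193 --...........................--....-+++++++++++++++++++++%%++++++-----
196 ----.......................--....-++++++++++++
[... 1349 characters left out ...]
-----++------...-+-------
260    ......----+%%###%######%+-+%+++-------------------------...-+----++
263     ......----+%##%%%%%%+++----------------------------------..-+++++-
266       .....-...---....----------------------------------------...-+-..
270         ...............---------------------------------------........
273          ................-----------------------------------..........
276         .................---------------------------------...........-
280      ..    ..............-------------------------------..........--+%
283    ...      ..............---------------------------.......-...--++%#
286   ..         ................----------------------.......-..--+++++%#
```

Call:
arm_command:
  motion:
    - [[0,-1,0.2],0]
    - [[0,-2,0.2],0]
    - [[0,-3,0.2],0]
    - [[0,-4,0.2],0]
    - [[0,-5,0.2],0]
    - [[0,-6,0.2],0]
    - [[0,-7,0.2],0]
    - [[0,-8,0.2],0]
    - [[0,-8,0.2],0]
    - [[0,-8,0.2],0]

```text
time_s: 18.0
ee_pos: [0.6053, -0.0041, 0.2893]
tool_rot: [2.408, 2.017, 0.001]
force: [0.4, 0.5, 0.1]
opening: -0.0
gripper_force: 0.0
```

```bash
python3 - <<'E'
from h import *
here(); print(opening("roof","side")); o=observe(); print(o["ft_torque"],o["effort"])
a=vision.read_camera("side").max(2)[180:290,210:330]
a=cv2.resize(a,None,fx=.5,fy=.3,interpolation=cv2.INTER_AREA)
for i,r in enumerate(a): print(int(180+i/.3),"".join("#%+-. "[min(5,v//42)] for v in r))
E
```

```text
local [4.250e-02 2.000e-04 2.673e-01] F [0.4 0.5 0.1]
[(np.float64(49.535), np.float64(45.75), np.float64(0.08)), (np.float64(49.407), np.float64(46.139), np.float64(0.078))]
[ 0.00467889  0.00604357 -0.0316973 ] [ 4.18176188e-02 -5.20898259e+01 -3.03551388e+01  1.53834051e-03
  9.04389453e-03  1.62669030e-04]
180 .....---+++%%+-+++--------...--..--...----+%%%%%%%%%%+----++
183 +----++++++%%+---+++----------.---...---+%%%%%%%%%%%+-----++
186 ++++++++++%%%%++---++------------..----+%%%%%%%%%%%------+++
190 ++++++++%%%%%%+------++-------+-..---+%%%%%%%%%%%+------++%%
193 .+%%%%%%%%%%%%%-..----+++----+------+%%%%%%%%%%%++---+++%%##
196 ..+%%%%%%%%%%%%+..-++---++--+----+-+%%%%%%%%%%%%+++++%%###%+
200  .-+%%%%%%%%%%%%%+-++++++++++--++++%%%%%%%%%%%%%%+++%####+-.
203   .-%%%%%%%%%%%%#%++++++++++--++++%%%%%%%%%%%###%%+-+%###+-.
206   ..-+%%%%%%+++-+---++++++++++++++%%%%%%%%#######+----%###+-
210    ..--+++++--......-+%++++++++++++%%%%%#####%#%%%+----+###%
213     ...............--+%%%%+++++++++%%%########%%%%%+----+%##
216         ........-----+%###%%%%%%%%###########%%%%%%%++---+%#
220     
[... 656 characters left out ...]
------------------------+##%-------------------+++
256 -----------------------------------++------------------+++++
260 ----.----------------------------------------..-----+++++--.
263 --....----------------------------------------..-+++++--....
266 .......----------------------------------------..-++-.....--
270 ........----------------------------------------.........---
273 .........-------------------------------------..........----
276 ..........----------------------------------..........-+%+--
280 ..........-+-----------------------------..........--+%##%+-
283 ..........-----------------------------......--..-+++%####%+
286 ..............----------------------.......-..--+++++%#####%
```

Call:
arm_command:
  motion:
    - [[0,0,0.1],0]
    - [[0,0,0.2],0]
    - [[0,0,0.3],0]
    - [[0,0,0.4],0]
    - [[0,0,0.5],0]
    - [[0,0,0.6],0]
    - [[0,0,0.6],0]
    - [[0,0,0.6],0]
    - [[0,0,0.6],0]
    - [[0,0,0.6],0]

```text
time_s: 19.35
ee_pos: [0.605, -0.0041, 0.2832]
tool_rot: [2.408, 2.018, 0.0]
force: [-0.1, 1.0, -0.3]
opening: -0.0
gripper_force: 0.0
```

```bash
python3 - <<'E'
from h import *
here(); print(observe()["q"])
E
```

```text
local [4.220e-02 2.000e-04 2.612e-01] F [-0.1  1.  -0.3]
[-2.64506207e-02  3.30340426e-01  1.61770908e+00  1.90613721e-05
  1.19341822e+00  1.49542411e-01]
```

Call:
arm_command:
  motion:
    - [[0,0,0.1],0]
    - [[0,0,0.2],0]
    - [[0,0,0.3],0]
    - [[0,0,0.4],0]
    - [[0,0,0.5],0]
    - [[0,0,0.6],0]
    - [[0,0,0.7],0]
    - [[0,0,0.8],0]
    - [[0,0,0.8],0]
    - [[0,0,0.8],0]

```text
time_s: 20.6
ee_pos: [0.605, -0.0041, 0.2751]
tool_rot: [-2.408, -2.018, -0.0]
force: [-0.0, 0.2, 0.2]
opening: 0.0
gripper_force: 0.0
```

```bash
python3 - <<'E'
from h import *
s=np.load("s.npy"); t=np.array([.6844,-.0181,.2927])
c,n=np.cos(s[2]),np.sin(s[2]); ex=np.array([c,n,0]); ey=np.array([-n,c,0])
for dz in (-.022,0,.051,.08,.12):
    for hx,hy in((.038,.0425),(.0145,.011)):
        print(dz,hx,[np.round(proj("side",t+[0,0,dz]+a*hx*ex+b*hy*ey)[0]).astype(int).tolist() for a,b in((1,-1),(1,1),(-1,1),(-1,-1))])
im=cv2.imread("pics/s6.png")[195:280,190:290]
im=cv2.convertScaleAbs(im,alpha=1.7,beta=20)
cv2.imwrite("pics/s6z.png",cv2.resize(im,None,fx=7,fy=7,interpolation=cv2.INTER_CUBIC))
E
```

```text
-0.022 0.038 [[218, 255], [241, 290], [274, 269], [251, 235]]
-0.022 0.0145 [[237, 261], [243, 270], [255, 262], [249, 254]]
0 0.038 [[216, 252], [239, 288], [273, 266], [249, 231]]
0 0.0145 [[235, 258], [241, 268], [254, 259], [248, 250]]
0.051 0.038 [[211, 244], [235, 282], [271, 258], [246, 222]]
0.051 0.0145 [[230, 251], [237, 260], [250, 252], [244, 242]]
0.08 0.038 [[207, 239], [232, 278], [269, 254], [244, 217]]
0.08 0.0145 [[228, 246], [234, 256], [248, 247], [242, 237]]
0.12 0.038 [[202, 232], [228, 272], [267, 247], [240, 208]]
0.12 0.0145 [[224, 239], [230, 249], [245, 240], [238, 230]]
```

View pics/s6z.png

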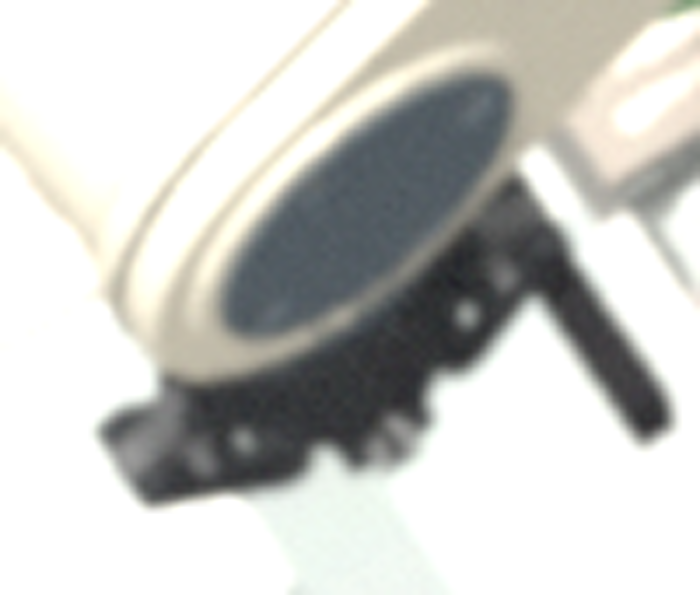

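The closed fingers end at about (390,450) in the crop, pixel (246,259). That is some 3 px above where the nominal tip should be, so the real tips stand 20 mm or more higher than 22 mm ahead of the TCP. I'll go back behind the grip and find the pane by touch.

Call:
arm_command:
  motion:
    - [[0,1,-0.8],0]
    - [[0,2.5,-0.8],0]
    - [[0,4,-0.8],0]
    - [[0,5.5,-0.8],0]
    - [[0,6,-0.4],0]
    - [[0,6,0],0]
    - [[0,6,0.2],0]
    - [[0,6,0.4],0]
    - [[0,6,0.6],0]
    - [[0,6,0.7],0]

```text
time_s: 21.85
ee_pos: [0.664, -0.0146, 0.2681]
tool_rot: [2.408, 2.018, 0.0]
force: [0.9, 0.6, 0.9]
opening: 0.0001
gripper_force: 0.0
```

```bash
python3 - <<'E'
from h import *
here(); print(opening("roof","side")); here()
E
```

```text
local [1.021e-01 2.000e-04 2.461e-01] F [0.9 0.6 0.9]
[(np.float64(55.469), np.float64(48.122), np.float64(0.084)), (np.float64(54.26), np.float64(49.955), np.float64(0.082))]
local [1.021e-01 2.000e-04 2.460e-01] F [-0.7 -0.  -1. ]
```

Call:
arm_command:
  motion:
    - [[0,0,0.1],0]
    - [[0,0,0.2],0]
    - [[0,0,0.3],0]
    - [[0,0,0.4],0]
    - [[0,0,0.5],0]
    - [[0,0,0.6],0]
    - [[0,0,0.7],0]
    - [[0,0,0.8],0]
    - [[0,0,0.8],0]
    - [[0,0,0.8],0]

```text
time_s: 23.15
ee_pos: [0.6641, -0.0146, 0.2602]
tool_rot: [2.408, 2.018, 0.0]
force: [-0.1, -0.7, -0.5]
opening: -0.0002
gripper_force: 0.0
```

Call:
arm_command:
  motion:
    - [[0,0,0.15],0]
    - [[0,0,0.3],0]
    - [[0,0,0.45],0]
    - [[0,0,0.6],0]
    - [[0,0,0.75],0]
    - [[0,0,0.9],0]
    - [[0,0,1.0],0]
    - [[0,0,1.0],0]
    - [[0,0,1.0],0]
    - [[0,0,1.0],0]

```text
time_s: 24.4
ee_pos: [0.6657, -0.0149, 0.2528]
tool_rot: [2.405, 2.015, 0.005]
force: [-1.5, -1.0, 11.1]
opening: -0.0002
gripper_force: 5.6
```

```bash
python3 - <<'E'
from h import *
here(); print(opening("roof","side"), opening("left","side"));
o=observe(); print({k:np.round(v,3) for k,v in o.items()}); print(dir(env))
a=vision.read_camera("side").max(2)[210:290,190:310]
a=cv2.resize(a,None,fx=.5,fy=.3,interpolation=cv2.INTER_AREA)
for i,r in enumerate(a): print(int(210+i/.3),"".join("#%+-. "[min(5,v//42)] for v in r))
E
```

```text
local [1.038e-01 2.000e-04 2.308e-01] F [-1.5 -1.  11.1]
[(np.float64(49.353), np.float64(49.295), np.float64(0.086)), (np.float64(49.237), np.float64(49.538), np.float64(0.084))] [(np.float64(97.523), np.float64(45.477), np.float64(0.054)), (np.float64(95.02), np.float64(47.34), np.float64(0.052))]
{'time_s': np.float64(24.5), 'q': array([-0.04 ,  0.45 ,  1.51 , -0.   ,  1.177,  0.136]), 'qvel': array([ 0.001, -0.002,  0.   , -0.001, -0.001,  0.002]), 'effort': array([  0.512, -51.846, -25.793,   0.217,  -0.234,   0.   ]), 'ee_pos': array([ 0.666, -0.015,  0.253]), 'tool_rot': array([2.405, 2.015, 0.005]), 'force': array([-0.174, -0.178, 11.336]), 'ft_torque': array([-0.074,  0.134,  0.015]), 'gripper_force': np.float64(5.58), 'opening': np.float64(-0.0)}
['Unreachable', '__class__', '__delattr__', '__dict__', '__dir__', '__doc__', '__eq__', '__format__', '__ge__', '__getattribute__', '__getstate__', '__gt__', '__hash__', '__init__', '__init_subclass__', '__le__', '__lt__', '__module__', '__ne__', '__new__', '__reduce__', '__reduce_ex__', '__repr__', '__setattr__', '__sizeof__', '__
[... 928 characters left out ...]
----+%%%%%##############%%+-----+%##%-------+-----
256 .-------------+%%%%%%##%####%%##%%%+--------%%+------..-+---
260 ...------------+%%##%%#####%+-+%+++------------------...-+--
263 ....--------...-+%###%%%%+++--------------------------...-++
266 ....----........-+++++---------------------------------...-+
270  ................---------------------------------------...-
273   .................-------------------------------------....
276   .................----------------------------------.......
280 ... ................-+-----------------------------.........
283 .    ...............-----------------------------......--..-
286       .................-----------------------.......-..--++
```

Contact with the pane at TCP z of about 0.2545, so the tips end about 10 mm behind the TCP, not 22 mm ahead. I adjust all heights by that: now TCP to about 0.258, and push the roof.

Call:
arm_command:
  motion:
    - [[0,0,-0.8],0]
    - [[0,-1,-0.8],0]
    - [[0,-2,-0.8],0]
    - [[0,-3.1,-0.8],0]
    - [[0,-4.2,-0.8],0]
    - [[0,-5.3,-0.8],0]
    - [[0,-6.4,-0.8],0]
    - [[0,-7.5,-0.8],0]
    - [[0,-8.6,-0.8],0]
    - [[0,-9.5,-0.8],0]

```text
time_s: 25.8
ee_pos: [0.5698, 0.0022, 0.2582]
tool_rot: [-2.408, -2.018, -0.0]
force: [1.1, 0.7, -0.9]
opening: 0.0
gripper_force: 0.8
```

```bash
python3 - <<'E'
from h import *
here(); print(opening("roof","side"))
E
```

```text
local [6.500e-03 2.000e-04 2.362e-01] F [ 1.1  0.7 -0.9]
[(np.float64(48.835), np.float64(46.283), np.float64(0.008)), (np.float64(47.723), np.float64(48.688), np.float64(0.006))]
```

The roof moves. Finish the stroke slowly.

Call:
arm_command:
  motion:
    - [[0,-0.2,0],0]
    - [[0,-0.4,0],0]
    - [[0,-0.6,0],0]
    - [[0,-0.8,0],0]
    - [[0,-0.9,0],0]
    - [[0,-1.0,0],0]
    - [[0,-1.1,0],0]
    - [[0,-1.2,0],0]
    - [[0,-1.2,0],0]
    - [[0,-1.2,0],0]

```text
time_s: 27.1
ee_pos: [0.559, 0.0041, 0.2582]
tool_rot: [2.408, 2.017, 0.001]
force: [2.6, -1.0, 1.3]
opening: 0.0002
gripper_force: 1.6
```

```bash
python3 - <<'E'
from h import *
here(); print(opening("roof","side")); here()
E
```

```text
local [-4.500e-03  1.000e-04  2.362e-01] F [ 2.6 -1.   1.3]
[(np.float64(48.346), np.float64(45.65), np.float64(-0.004)), (np.float64(47.302), np.float64(42.379), np.float64(-0.002))]
local [-4.500e-03  1.000e-04  2.362e-01] F [ 3.3 -1.  -0.1]
```

Call:
arm_command:
  motion:
    - [[0,-0.15,0],0]
    - [[0,-0.3,0],0]
    - [[0,-0.3,0],0]
    - [[0,0.8,0],0]
    - [[0,1,-3],0]
    - [[0,3,-6],0]
    - [[3,6,-6],0]
    - [[7,7.5,-6],0]
    - [[10.5,7.5,-6],0]
    - [[12.6,7.5,-6],0]

```text
time_s: 28.4
ee_pos: [0.6542, 0.1166, 0.3173]
tool_rot: [-2.406, -2.018, 0.003]
force: [-0.3, 0.6, 1.1]
opening: -0.0003
gripper_force: 0.0
```

```bash
python3 - <<'E'
from h import *
print(opening("roof","side"),opening("right","top"),opening("left","side")); here()
E
```

```text
[(np.float64(11.165), np.float64(125.736), np.float64(0.114)), (np.float64(11.077), np.float64(126.75), np.float64(0.112))] [(np.float64(85.542), np.float64(56.793), np.float64(0.096)), (np.float64(85.343), np.float64(56.325), np.float64(0.1))] [(np.float64(42.449), np.float64(95.535), np.float64(-0.002)), (np.float64(41.454), np.float64(72.511), np.float64(0.092))]
local [0.0696 0.1266 0.2957] F [ 0.1 -0.4  0.2]
```

Call:
arm_command:
  motion:
    - [[0,0,3],0]
    - [[0,0,6],0]
    - [[0,0,9],0]
    - [[0,0,10.2],0]
    - [[0,-1.2,10.2],0]
    - [[0,-2.4,10.2],0]
    - [[0,-3.6,10.2],0]
    - [[0,-4.8,10.2],0]
    - [[0,-6,10.2],0]
    - [[0,-7,10.2],0]

```text
time_s: 29.8
ee_pos: [0.5852, 0.1276, 0.2165]
tool_rot: [2.408, 2.018, 0.001]
force: [1.5, -0.1, 1.6]
opening: 0.0001
gripper_force: 0.9
```

Call:
arm_command:
  motion:
    - [[0,-0.2,0],0]
    - [[0,-0.4,0],0]
    - [[0,-0.6,0],0]
    - [[0,-0.8,0],0]
    - [[0,-1.0,0],0]
    - [[0,-1.2,0],0]
    - [[0,-1.4,0],0]
    - [[0,-1.5,0],0]
    - [[0,-1.5,0],0]
    - [[0,-1.5,0],0]

```text
time_s: 31.05
ee_pos: [0.5707, 0.1298, 0.216]
tool_rot: [-2.408, -2.017, 0.001]
force: [1.2, 0.3, 0.3]
opening: -0.0001
gripper_force: 0.1
```

```bash
python3 - <<'E'
from h import *
here(); print(opening("left","top")); here()
E
```

```text
local [-0.0151  0.1259  0.194 ] F [1.2 0.3 0.3]
[(np.float64(39.37), np.float64(103.663), np.float64(-0.002)), (np.float64(39.327), np.float64(102.341), np.float64(-0.004))]
local [-0.0151  0.1259  0.194 ] F [ 1.4 -1.   0.5]
```

Call:
arm_command:
  motion:
    - [[0,-0.1,0],0]
    - [[0,-0.2,0],0]
    - [[0,-0.3,0],0]
    - [[0,-0.4,0],0]
    - [[0,-0.5,0],0]
    - [[0,-0.5,0],0]
    - [[0,-0.5,0],0]
    - [[0,-0.5,0],0]
    - [[0,-0.5,0],0]
    - [[0,-0.5,0],0]

```text
time_s: 32.35
ee_pos: [0.5703, 0.13, 0.2164]
tool_rot: [2.403, 2.014, 0.01]
force: [16.6, -3.9, -10.9]
opening: -0.0002
gripper_force: 8.6
```

Call:
arm_command:
  motion:
    - [[0,0.5,0],0]
    - [[0,1.3,0],0]
    - [[0,1.5,-4],0]
    - [[0,2,-8],0]
    - [[-2,5,-10.5],0]
    - [[-6,9,-10.5],0]
    - [[-11,12.5,-10.5],0]
    - [[-16,13,-10.5],0]
    - [[-21,13,-10.5],0]
    - [[-25.2,13,-10.5],0]

```text
time_s: 33.6
ee_pos: [0.6493, -0.1418, 0.3209]
tool_rot: [-2.408, -2.016, 0.001]
force: [0.3, 0.2, -0.4]
opening: -0.0001
gripper_force: 0.0
```

```bash
python3 - <<'E'
from h import *
here(); print(opening("left","side"),opening("left","top"),opening("roof","side")); here()
E
```

```text
local [ 0.11   -0.1277  0.2989] F [ 0.3  0.2 -0.4]
[(np.float64(89.05), np.float64(45.412), np.float64(0.0)), (np.float64(88.467), np.float64(46.624), np.float64(0.002))] [(np.float64(100.676), np.float64(92.824), np.float64(0.002)), (np.float64(96.961), np.float64(99.832), np.float64(0.004))] [(np.float64(94.362), np.float64(59.87), np.float64(-0.004)), (np.float64(90.158), np.float64(56.969), np.float64(-0.002))]
local [ 0.11   -0.1278  0.2989] F [-0.7  1.2  0.9]
```

Left door and roof are shut. Now the right door: contact is expected at local x 0.085, and the stop at about -0.015.

Call:
arm_command:
  motion:
    - [[0.2,0,3],0]
    - [[0.2,0,6],0]
    - [[0.2,0,9],0]
    - [[0.2,0,10.4],0]
    - [[0.2,-1.2,10.4],0]
    - [[0.2,-2.4,10.4],0]
    - [[0.2,-3.8,10.4],0]
    - [[0.2,-5.4,10.4],0]
    - [[0.2,-7,10.4],0]
    - [[0.2,-8.5,10.4],0]

```text
time_s: 35.0
ee_pos: [0.5656, -0.1232, 0.2176]
tool_rot: [2.408, 2.017, 0.001]
force: [1.8, -0.6, 1.9]
opening: 0.0001
gripper_force: 1.0
```

Call:
arm_command:
  motion:
    - [[0,-1,0],0]
    - [[0,-1.8,0],0]
    - [[0,-2.4,0],0]
    - [[0,-2.8,0],0]
    - [[0,-3.2,0],0]
    - [[0,-3.6,0],0]
    - [[0,-3.9,0],0]
    - [[0,-4.1,0],0]
    - [[0,-4.2,0],0]
    - [[0,-4.2,0],0]

```text
time_s: 36.25
ee_pos: [0.5259, -0.116, 0.2171]
tool_rot: [2.407, 2.017, 0.001]
force: [4.9, -0.3, -2.6]
opening: 0.0001
gripper_force: 2.5
```

```bash
python3 - <<'E'
from h import *
here()
E
```

```text
local [-0.0161 -0.1239  0.1951] F [ 4.9 -0.3 -2.6]
```

Call:
arm_command:
  motion:
    - [[0,-0.15,0],0]
    - [[0,-0.3,0],0]
    - [[0,-0.3,0],0]
    - [[0,-0.3,0],0]
    - [[0,0.5,0],0]
    - [[0,1.2,0],0]
    - [[0,1.2,-3],0]
    - [[0,1.2,-7],0]
    - [[0,0,-10],0]
    - [[0,-3,-10],0]

```text
time_s: 37.5
ee_pos: [0.497, -0.111, 0.3196]
tool_rot: [2.405, 2.016, 0.004]
force: [-0.9, -0.7, -0.4]
opening: 0.0002
gripper_force: 0.0
```

Call:
arm_command:
  motion:
    - [[1,-3,0],0]
    - [[3,-6,0],0]
    - [[5,-8.5,0],0]
    - [[7.4,-9.2,0],0]
    - [[7.4,-9.4,0],0]
    - [[7.4,-9.4,0],0]
    - [[7.4,-9.4,0],0]
    - [[7.4,-9.4,0],0]
    - [[7.4,-9.4,0],0]
    - [[7.4,-9.4,0],0]

```text
time_s: 38.75
ee_pos: [0.4161, -0.0214, 0.3171]
tool_rot: [-2.408, -2.017, 0.0]
force: [-0.4, 0.2, -0.0]
opening: 0.0003
gripper_force: 0.0
```

```bash
python3 - <<'E'
from h import *
here()
for p in PARTS: print(p,opening(p,"top"),opening(p,"side"))
to(-.140,-.05,.0915-.022-.010)
E
```

```text
local [-0.1408 -0.0501  0.2951] F [-0.4  0.2 -0. ]
left [(np.float64(97.592), np.float64(89.436), np.float64(0.002)), (np.float64(93.841), np.float64(96.219), np.float64(0.004))] [(np.float64(84.907), np.float64(43.158), np.float64(0.0)), (np.float64(84.421), np.float64(43.68), np.float64(-0.002))]
right [(np.float64(23.49), np.float64(134.622), np.float64(0.082)), (np.float64(23.403), np.float64(136.582), np.float64(0.084))] [(np.float64(33.46), np.float64(136.707), np.float64(-0.004)), (np.float64(32.18), np.float64(138.157), np.float64(-0.002))]
roof [(np.float64(50.825), np.float64(88.561), np.float64(0.0)), (np.float64(47.746), np.float64(90.968), np.float64(0.002))] [(np.float64(90.657), np.float64(56.631), np.float64(-0.004)), (np.float64(86.425), np.float64(53.992), np.float64(-0.002))]
t 39.05 shift [-1.000e-02  8.000e-02  2.356e+01] turn 0.0 tilt [ 0.  0. -1.] F [-0.5 -0.5  0.4]
```

Call:
arm_command:
  motion:
    - [[0,0,3],0]
    - [[0,0,6],0]
    - [[0,0,9],0]
    - [[0,0,12],0]
    - [[0,0,14.5],0]
    - [[0,0,17],0]
    - [[0,0,19],0]
    - [[0,0,21],0]
    - [[0,0,22.5],0]
    - [[0,0,23],0]

```text
time_s: 40.3
ee_pos: [0.4157, -0.0212, 0.0864]
tool_rot: [-2.407, -2.017, 0.002]
force: [-0.9, -0.2, 0.7]
opening: 0.0001
gripper_force: 0.0
```

Call:
arm_command:
  motion:
    - [[0,0,0.2],0]
    - [[0,0,0.4],0]
    - [[0,0,0.6],0]
    - [[0,0,0.8],0]
    - [[0,0,1.0],0]
    - [[0,0,1.2],0]
    - [[0,0,1.2],0]
    - [[0,0,1.2],0]
    - [[0,0,1.2],0]
    - [[0,0,1.2],0]

```text
time_s: 41.55
ee_pos: [0.4161, -0.0213, 0.0752]
tool_rot: [2.408, 2.018, 0.0]
force: [-0.1, 0.2, -1.0]
opening: -0.0
gripper_force: 0.0
```

Call:
arm_command:
  motion:
    - [[0,0,0.1],0]
    - [[0,0,0.2],0]
    - [[0,0,0.3],0]
    - [[0,0,0.4],0]
    - [[0,0,0.5],0]
    - [[0,0,0.6],0]
    - [[0,0,0.7],0]
    - [[0,0,0.7],0]
    - [[0,0,0.7],0]
    - [[0,0,0.7],0]

```text
time_s: 42.8
ee_pos: [0.4161, -0.0213, 0.0682]
tool_rot: [-2.408, -2.018, -0.0]
force: [-0.8, 0.3, 4.2]
opening: 0.0003
gripper_force: 2.0
```

Key pressed at 4.2 N, about 3 mm. A little more, hold, then release upwards.

Call:
arm_command:
  motion:
    - [[0,0,0.1],0]
    - [[0,0,0.2],0]
    - [[0,0,0.3],0]
    - [[0,0,0.3],0]
    - [[0,0,0.3],0]
    - [[0,0,0.3],0]
    - [[0,0,0.3],0]
    - [[0,0,0.3],0]
    - [[0,0,0.3],0]
    - [[0,0,0.3],0]

```text
time_s: 44.05
ee_pos: [0.4162, -0.0213, 0.0668]
tool_rot: [2.408, 2.017, 0.001]
force: [-8.4, 1.2, 37.2]
opening: 0.0
gripper_force: 18.4
```

Call:
arm_command:
  motion:
    - [[0,0,-0.2],0]
    - [[0,0,-0.6],0]
    - [[0,0,-1.5],0]
    - [[0,0,-3.5],0]
    - [[0,0,-6.5],0]
    - [[0,0,-10],0]
    - [[0,0,-14],0]
    - [[0,0,-18],0]
    - [[0,0,-22],0]
    - [[0,0,-24],0]

```text
time_s: 45.3
ee_pos: [0.4168, -0.0213, 0.3076]
tool_rot: [2.406, 2.016, 0.004]
force: [0.3, 0.6, -0.1]
opening: 0.0
gripper_force: 0.0
```

Call:
arm_command:
  motion:
    - [[-4,-1,0],0]
    - [[-8,-3,0],0]
    - [[-13,-5,0],0]
    - [[-18,-7,0],0]
    - [[-23,-9,0],0]
    - [[-28,-10,0],0]
    - [[-33,-11,0],0]
    - [[-37,-11,0],0]
    - [[-40,-11,0],0]
    - [[-40,-11,0],0]

```text
time_s: 46.55
ee_pos: [0.2372, -0.3973, 0.3051]
tool_rot: [-2.41, -2.015, 0.0]
force: [0.4, -0.5, -0.1]
opening: 0.0
gripper_force: 0.0
```

```bash
python3 - <<'E'
from h import *
here()
for p in PARTS: print(p,opening(p,"top"),opening(p,"side"))
print(observe()["time_s"])
E
```

```text
local [-0.2509 -0.4515  0.2831] F [ 0.4 -0.5 -0.1]
left [(np.float64(98.271), np.float64(89.712), np.float64(0.002)), (np.float64(94.697), np.float64(96.586), np.float64(0.004))] [(np.float64(82.245), np.float64(40.95), np.float64(0.0)), (np.float64(81.752), np.float64(41.482), np.float64(-0.002))]
right [(np.float64(73.972), np.float64(56.346), np.float64(0.0)), (np.float64(71.945), np.float64(60.134), np.float64(0.002))] [(np.float64(32.531), np.float64(131.474), np.float64(-0.004)), (np.float64(31.2), np.float64(132.851), np.float64(-0.002))]
roof [(np.float64(98.535), np.float64(39.859), np.float64(0.0)), (np.float64(93.78), np.float64(44.992), np.float64(0.002))] [(np.float64(87.346), np.float64(54.602), np.float64(-0.004)), (np.float64(83.628), np.float64(51.843), np.float64(-0.002))]
46.85
```

All three panes are measured shut, the key was pressed fully down (37 N, against its stop) and let go, and the arm is clear. Handing in.

```bash
python3 -c "
from plant import env
print(env.hand_in())"
```

```text
the job is handed in; nothing more can be done
None
```

Both side doors and the roof measure shut to within about 2 mm, and the tare key was pressed down to its stop and let go. The job is handed in; no verdict came back, and I did not re-check the cup or the bystanders at the end.

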